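# Snap the retaining clip onto the roller axle

### The job

Take the steel retaining clip out of its wooden rack by the black grip tab and press it from above into the groove near the free end of the roller stand's axle, until it snaps over and sits fully home in the groove, then let go of it. How far the axle sticks out is not known exactly, so feel for the groove, and press gently: never push on the axle harder than about 25 N. Leave the wax tin, the sanding block and the pencil where they are.

Things in the scene. Friction and masses are not known exactly. Their poses are not given: they have to be found in the camera images.
- clip_grip (a point): centre of the black grip tab on top of the loose retaining clip (60 g): tab 22 mm along x, 10 mm thick along y, 34 mm tall along z; take it across the 10 mm from above, fingertips no lower than 19 mm below this point, so that they clear axle and brackets. z points away from the clip's open end. At first the clip stands upright, open end down, in the rack
- clip_bore (a point): centre of the clip's bore, 37 mm below clip_grip, same axes. The bridge lies 7 to 15 mm above this point; at each side an arm hangs to 9 mm below it and carries a 6 mm round nose, centred 5 mm below and 8.5 mm beside this point: the mouth between the noses is 11 mm wide
- rack: fixed wooden block 60 x 40 x 22 mm (x, y, z), origin at the centre of its underside; in its top a slot 35 x 5.6 mm along x, 12 mm deep, in which the clip stands; draw the clip straight up
- axle_ref (a point): point on the centre line of the roller stand's axle, 60 mm above the worktop; y runs along the level axle from its free end to the brackets, z up. The groove's middle lies anywhere up to 8 mm before or behind this point along y (not reported). With the noses on the full axle, clip_bore is about 17 mm above the centre line; at the groove it gets down to about 10 mm before they touch; fully home it is on the line
- wax_tin: round tin 67 mm in diameter, 37 mm high, a bystander; origin at the centre of its underside
- pad_block: wooden sanding block 72 x 84 x 34 mm, a bystander; origin at the centre of its underside
- red_pencil: short thick pencil 84 mm long, 9 mm high, a bystander; origin at the middle of its underside
- clip: the whole clip, origin at clip_bore: a flat steel fork 31 mm wide (x), 4 mm thick (y), open to -z. The arms are springy: pushing the noses over the 14 mm groove bottom takes about 7 to 15 N, then they snap in below it and the bridge lands on the groove bottom
- stand: fixed roller stand, origin under axle_ref, same axes. Axle 24 mm in diameter, groove 6.4 mm wide with a 14 mm bottom, free end 20 mm beyond the groove's middle (to -y). On the +y side: bracket 26 mm wide from y = 22 to 34 mm, its top 13 mm above the centre line; rubber roller of 34 mm diameter from about 42 mm; a second bracket; base plate 80 mm wide, 10 mm high, y = 14 to 122 mm
Things that resemble listed ones, but are neither listed nor needed, are in the scene too. Leave any purple look-alike of the clip alone.

How it is judged (in metres and radians):
On the way:
1. the clip is lifted clear of the rack (z of clip_bore in the frame of rack above 0.045 m), for 0.2 s.
At the end, for the whole second after the job is handed in: the clip sits in the axle's groove: the centre of its bore within 2.5 mm of the axle's centre line across and in height, within 10.5 mm of axle_ref along the axle, its flat side square to the axle within 0.2 rad, at rest (x of clip_bore in the frame of axle_ref between -0.0025 and 0.0025 m and z of clip_bore in the frame of axle_ref between -0.0025 and 0.0025 m and y of clip_bore in the frame of axle_ref between -0.0105 and 0.0105 m and angle between the y axis of clip and the y axis of stand, either way round below 0.2 rad and linear speed of clip below 0.02 m/s); the robot touches nothing.
It fails at once if the clip is pushed on the axle or stand with more than 30 N (contact force between clip and stand above 30 N).
It fails at once if the robot pushes on the stand itself with more than 30 N (contact force between any of the fingers, the arm and stand above 30 N).
It fails at once if the wax tin, sanding block or pencil is moved by more than 30 mm (distance of any of wax_tin, pad_block, red_pencil from where it was at the start of the episode above 0.03 m).
It also fails if it takes over 67 s, if anything falls off the work surface, if the arm or the gripper's body presses on something with over 40 N, if the wrist force passes 120 N, or if a joint passes its speed limit or range.

### The arm

A 6-joint arm with a two-finger parallel gripper is mounted at the origin on a cart in front of the work surface, level with it; the furniture and walls round the work are solid. World frame = base frame: x ahead of the robot, y to its left, z up, the work surface at z = 0. Lengths are in mm, angles in rad, forces in N, time in s.
With the tool pointing down it reaches from about 400 to 925 mm from the base axis. Payload 12.5 kg.
Tool frame: the origin (TCP) lies at the very end of the fingers, on their centre line; the grasp point (between the pads) lies env.hold_point_z behind it (env.hold_point_z is the distance from the TCP to the grasp point, in mm); y points along the fingers, z is the direction in which the jaws open and shut, and the axes are right-handed (so a half turn about y gives the same grasp; the last joint's range is limited). The gripper opens to 95 mm and grips with 3 to 60 N. Pads are 20 mm wide; open, the fingers measure 119 mm over their backs; the gripper's body (75 mm by 180 mm) begins 59 mm behind the grasp point.
Start: joints at [1.159, 0.491, 1.559, -0, 1.092, -0.106], TCP at [188.143, 596.028, 214.661] pointing down, gripper open.
Joint ranges: [-3.1, 3.1], [-0.84, 2.19], [0.05, 2.79], [-1.13, 4.28], [0.06, 2.93], [-2.69, 2.69]. Speed limits (rad/s): [2.22, 2.22, 2.79, 3.14, 3.14, 3.14].

### API

Orientations are given as [roll, pitch, yaw] about the fixed x, y, z axes, in that order (R = Rz(yaw) Ry(pitch) Rx(roll)).
In Python, from cell import env gives the robot as it stands.
- The arm moves only by the shell command python3 -m inch 'ROWS'. ROWS is JSON, one flat list of numbers, 7 for each row, row after row: the shift along the tool's x, y, z in m, then the turn, a rotation vector about the tool's x, y, z in degrees, then the closure, from -1 (fully open) to 1 (shut). In form: [tx, ty, tz, ax, ay, az, hand, tx, ty, tz, ax, ay, az, hand, ...]. A call has 1 to 10 rows; each row shifts and turns the commanded pose from where the row before left it, along the tool's axes as they then stand; what a row does not reach is not made up. A row lasts 1/10 s, in which the tool goes at most 50 mm and 8.59 degrees, less where a joint would pass 70% of its speed; a pose out of reach is approached as far as the arm can. A call is refused whole if a number of a shift passes 0.05 or a number of a turn 8.59, either way. A call with a gripper value outside its range is refused whole. The fingers move at their own pace and stop on an object; the grip force is fixed at half the most. Time passes only in rows, so rows that do not move let the fingers close. It gives the time, the measured TCP pose, the force and the opening at its end, in the units of the state.
- env.state(): the state, without advancing time (a new reading comes with each control period).
- env.read_camera(name): name is "scene" or "side" or "wrist"; returns a dict with "pixels" (384x512x3 uint8, blue, green, red), "depth" (384x512 float32, mm along the optical axis (not along the pixel's ray), 0 where there is no reading), "mtx" (3x3 intrinsics, pixels), "R" (3x3) and "t" (3): a world point X has camera coordinates R X + t. Camera axes: x right, y down, z forward; pixel columns grow to the right and rows downward; lengths in mm; the calibration is good to about 2 mm. A picture is of the moment at which its call begins.
- env.job_done(): hands the job in, once; it reports no verdict.
The state is a dict: "t": time; "joints": joint angles; "qvel": joint speeds; "tau": joint torques, N m; "eef_pos": TCP position; "tcp_rot": TCP orientation; "ft_force": force on the tool from outside, world axes, zero at the start; "moment": the same for the moment, N m; "opening": opening from 0.0 (shut) to 1.0 (fully open).
Only numpy, scipy, OpenCV 4.12 (cv2) and the standard library are available. Lean on these libraries where they do the work, as an engineer would, in place of code of your own. Each camera call takes 0.05 s, during which the arm holds its last target.

## Working session

There is one attempt and no reset: what is moved stays moved. The work goes in short steps, Python scripts to look and compute and a shell command to move; the robot and the scene stay as the last step left them, time stands still between calls to the robot, and variables do not carry over. Pictures are saved under pics/ and viewed, and the job is handed in when it is done.

```bash
ls; mkdir -p pics; cat > h.py <<'E'
import numpy as np, cv2
from cell import env
def ray(c,u,v):
    d=np.linalg.inv(c["mtx"])@np.array([u,v,1.0]); R=np.array(c["R"]);t=np.array(c["t"])
    return -R.T@t, R.T@d
def onz(c,u,v,z):
    o,d=ray(c,u,v); return o+d*(z-o[2])/d[2]
def dep(c,u,v):
    o,d=ray(c,u,v); return o+d*c["depth"][int(v),int(u)]
def proj(c,X):
    p=c["mtx"]@(np.array(c["R"])@np.array(X)+np.array(c["t"])); return p[:2]/p[2]
E
python3 - <<'E'
from h import *
import pickle
print(env.state(), env.hold_point_z)
for n in ("scene","side","wrist"):
    c=env.read_camera(n); cv2.imwrite(f"pics/{n}0.png",c["pixels"]); pickle.dump(c,open(f"{n}0.pkl","wb"))
    print(n,np.round(-np.array(c["R"]).T@np.array(c["t"])),np.round(c["R"],2).tolist(),c["mtx"][0][0])
E
```

```text
pics
{'t': 0.0, 'joints': array([ 1.15940940e+00,  4.91560972e-01,  1.55942558e+00, -6.77061067e-07,
        1.09173438e+00, -1.05601616e-01]), 'qvel': array([-0.00038401,  0.00247685, -0.00120121, -0.0010509 ,  0.00067299,
       -0.00087192]), 'tau': array([ 1.31339151e-03, -6.12645292e+01, -2.58176190e+01,  6.92794262e-02,
        4.82866878e-02, -1.43751276e-04]), 'eef_pos': array([188.03369589, 595.79070157, 214.06910204]), 'tcp_rot': array([-1.57191838e+00,  1.18328977e-04, -3.05785065e-01]), 'ft_force': array([-0.39742813, -0.18897219,  0.58231718]), 'moment': array([0.00432099, 0.01458804, 0.03010239]), 'opening': 0.9956877660974225} 18.8
scene [   3. -706.  440.] [[0.8, -0.6, -0.02], [-0.25, -0.29, -0.92], [0.55, 0.74, -0.38]] 369.7341745304328
side [ 611. -494.  877.] [[0.99, 0.14, -0.0], [0.11, -0.82, -0.56], [-0.08, 0.55, -0.83]] 368.2834313951996
wrist [117. 618. 385.] [[0.3, 0.95, -0.0], [0.92, -0.29, 0.26], [0.25, -0.08, -0.96]] 264.62422244144386
```

View pics/scene0.png

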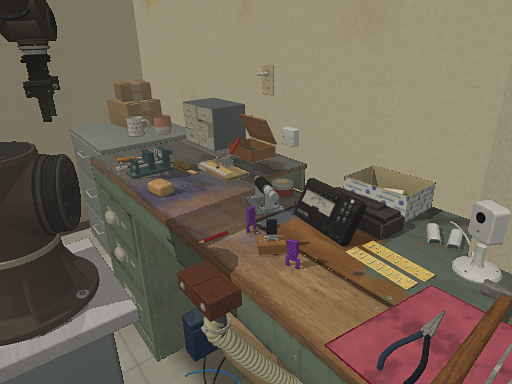

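View pics/side0.png

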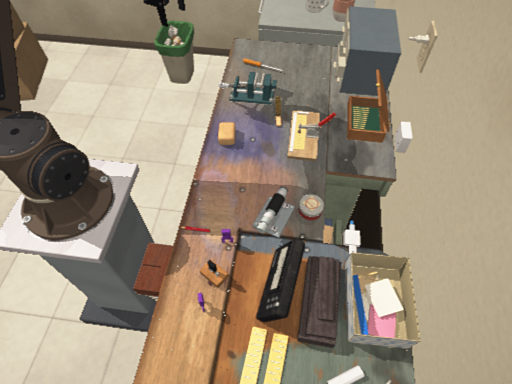

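View pics/wrist0.png

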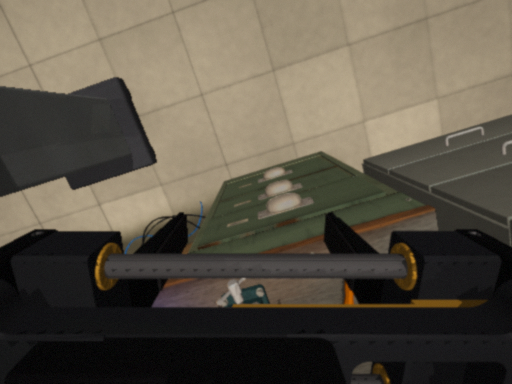

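The rack with the black tab is near scene (270,240) and side (212,270). Two purple look-alikes stand at scene (251,218)/(293,253) and side (227,236)/(201,300). The stand is at scene (268,192), side (272,208). I'll enlarge these areas to confirm.

```bash
python3 - <<'E'
import pickle,cv2,numpy as np
a=pickle.load(open("scene0.pkl","rb"))["pixels"][165:275,220:320]
b=pickle.load(open("side0.pkl","rb"))["pixels"][180:315,180:300]
f=lambda x,s:cv2.resize(x,None,fx=s,fy=s,interpolation=cv2.INTER_CUBIC)
cv2.imwrite("pics/cs.png",f(a,5.4)); cv2.imwrite("pics/cd.png",f(b,4.4))
E
```

```text
(no output)
```

View pics/cs.png

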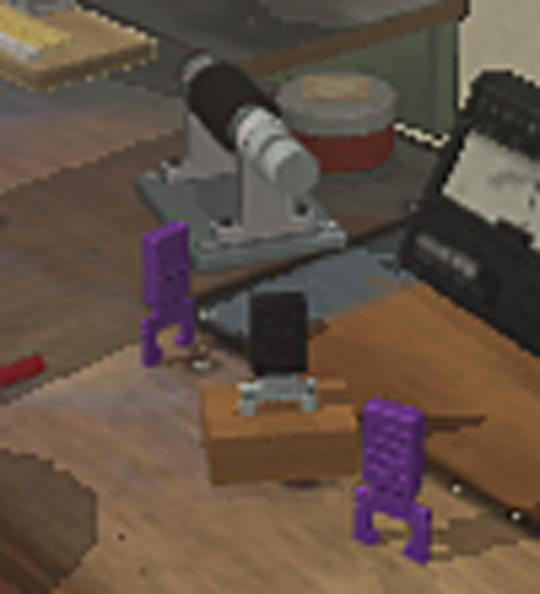

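View pics/cd.png

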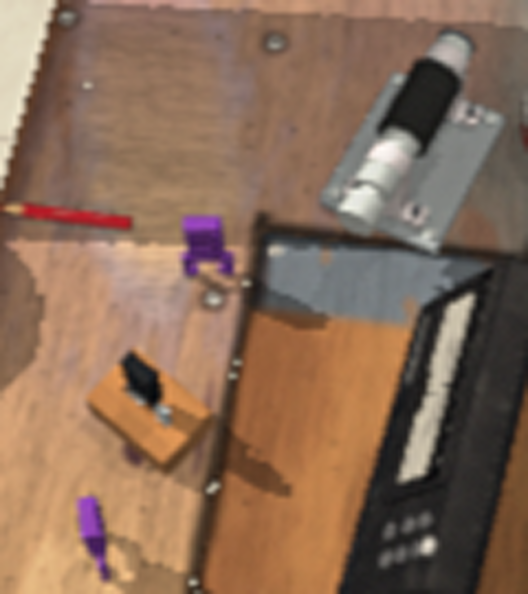

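The crops confirm the steel clip with the black tab in the wooden rack at side (212,267). The two purple forks stand free, so they're the look-alikes. The roller stand's free end points towards the lower left, at side (261,229). Now a first measurement.

```bash
cat > meas.py <<'E'
from h import *
import pickle
def cloud(c):
    v,u=np.mgrid[0:384,0:512]; d=c["depth"]
    P=np.linalg.inv(c["mtx"])@np.stack([u.ravel(),v.ravel(),np.ones(u.size)])*d.ravel()
    X=(np.array(c["R"]).T@(P-np.array(c["t"])[:,None])).T.reshape(384,512,3)
    return X
E
python3 - <<'E'
from meas import *
for n,(r0,r1,c0,c1) in {"side":(255,295,195,235),"scene":(215,260,250,295)}.items():
    c=pickle.load(open(n+"0.pkl","rb")); X=cloud(c); hsv=cv2.cvtColor(c["pixels"],cv2.COLOR_BGR2HSV)
    Xr=X[r0:r1,c0:c1].reshape(-1,3); h=hsv[r0:r1,c0:c1].reshape(-1,3)
    tab=(h[:,2]<60)&(Xr[:,2]>25); print(n,"tab",tab.sum(),Xr[tab].mean(0).round(1),Xr[tab].min(0).round(),Xr[tab].max(0).round())
    top=(np.abs(Xr[:,2]-22)<4)&(h[:,1]>110); q=Xr[top][:,:2].astype(np.float32); print("rack",cv2.minAreaRect(q))
    r0,r1,c0,c1=(180,245,250,300) if n=="side" else (170,220,245,290)
    Xr=X[r0:r1,c0:c1].reshape(-1,3);
    ax=Xr[(Xr[:,2]>45)&(Xr[:,2]<90)&(Xr[:,0]<900)]; 
    l=cv2.fitLine(ax[:,:2].astype(np.float32),cv2.DIST_HUBER,0,.01,.01).ravel(); print("axle",len(ax),l,ax.min(0),ax.max(0),np.degrees(np.arctan2(l[1],l[0])))
    pl=Xr[(Xr[:,2]>6)&(Xr[:,2]<14)]; print("plate",cv2.minAreaRect(pl[:,:2].astype(np.float32)))
    print("table z",np.median(X[245:255,205:215,2]) if n=="side" else '')
E
```

```text
side tab 53 [ 458.  -165.6   66. ] [ 448. -171.   44.] [ 466. -157.   76.]
rack ((455.4190979003906, -162.2173614501953), (40.456539154052734, 61.556724548339844), 57.84419250488281)
axle 559 [3.1689021e-01 9.4846225e-01 5.8029309e+02 6.9934754e+00] [546.24782213 -92.9798336   46.28950926] [635.94775237  83.88117076  89.96459171] 71.52503
plate ((592.3034057617188, 22.801345825195312), (107.92761993408203, 100.29792022705078), 70.44977569580078)
table z -0.37020128245387374
scene tab 169 [ 451.3 -162.6   56.9] [ 442. -171.   37.] [473. -68.  73.]
rack ((457.785888671875, -152.78790283203125), (180.45010375976562, 62.14076614379883), 63.50291061401367)
axle 420 [5.2688569e-01 8.4993619e-01 5.6143451e+02 5.4936725e-01] [ 448.30792775 -163.29773901   45.18570449] [607.14729477  85.38105198  77.02592567] 58.204723
plate ((645.5078125, 92.07966613769531), (308.56085205078125, 129.12481689453125), 53.982784271240234)
table z
```

```bash
python3 -m inch '[0.035,0,-0.035,0,0,0,0.2, 0.035,0,-0.035,0,0,0,0.2, 0.035,0,-0.035,0,0,0,0.2, 0.035,0,-0.035,0,0,0,0.2, 0.035,0,-0.035,0,0,0,0.2, 0.035,0,-0.035,0,0,0,0.2]'; cat > to.py <<'E'
import sys
from h import *
from scipy.spatial.transform import Rotation as Ro
s=env.state(); T=Ro.from_euler("xyz",s["tcp_rot"])
g=np.array([float(a) for a in sys.argv[1:4]]); ang=float(sys.argv[4]) if len(sys.argv)>4 else None
print("t",round(s["t"],2),"p",s["eef_pos"].round(1),"rpy",s["tcp_rot"].round(4),"F",s["ft_force"].round(1),"op",round(s["opening"],3))
print("tool delta mm",(T.inv().apply(g-s["eef_pos"])).round(1))
if ang is not None: # desired world azimuth of tool z (deg)
    z=T.apply([0,0,1]); cur=np.degrees(np.arctan2(z[1],z[0]))
    x=T.as_matrix()
    Rd=np.column_stack([[np.sin(np.radians(ang)),-np.cos(np.radians(ang)),0],[0,0,-1],[np.cos(np.radians(ang)),np.sin(np.radians(ang)),0]])
    print("cur az",cur.round(2),"turn(deg, tool)",np.degrees((T.inv()*Ro.from_matrix(Rd)).as_rotvec()).round(2))
E
python3 to.py 456 -163 150 57.8
```

```text
t: 0.75
eef_pos: [325.6, 330.8, 214.7]
tcp_rot: [-1.571, -0.0, -0.305]
ft_force: [1.2, 0.1, -0.1]
opening: 0.551
t 0.75 p [325.6 330.8 214.7] rpy [-1.5706e+00 -1.0000e-04 -3.0540e-01] F [ 1.2  0.1 -0.1] op 0.551
tool delta mm [ 272.8   64.6 -431.7]
cur az 72.5 turn(deg, tool) [-1.00e-02  1.47e+01  1.00e-02]
```

```bash
python3 -m inch '[0.029,0,-0.040,0,0,0,0.3, 0.029,0,-0.040,0,0,0,0.3, 0.029,0,-0.040,0,0,0,0.3, 0.029,0,-0.040,0,0,0,0.3, 0.029,0,-0.040,0,0,0,0.3, 0.029,0,-0.040,0,0,0,0.3, 0.029,0,-0.040,0,0,0,0.3, 0.029,0,-0.040,0,0,0,0.3, 0.029,0,-0.040,0,0,0,0.3, 0.029,0,-0.040,0,0,0,0.3]';  python3 to.py 490 -185 170 57.8
```

```text
t: 1.75
eef_pos: [481.5, -138.4, 214.6]
tcp_rot: [-1.571, 0.0, -0.306]
ft_force: [0.9, -0.1, -0.1]
opening: 0.355
t 1.75 p [ 481.5 -138.4  214.6] rpy [-1.5706  0.     -0.3062] F [ 0.9 -0.1 -0.1] op 0.355
tool delta mm [ 22.2  44.6 -41.9]
cur az 72.46 turn(deg, tool) [-1.000e-02  1.466e+01 -0.000e+00]
```

```bash
python3 -m inch '[0.011,0.022,-0.021,0,0,0,0.3, 0.011,0.022,-0.021,0,0,0,0.3, 0,0,0,0,7.3,0,0.3, 0,0,0,0,7.4,0,0.3, 0,0,0,0,0,0,0.3]'; cat > snap.py <<'E'
import sys,pickle
from h import *
n,tag=sys.argv[1:3]; c=env.read_camera(n); cv2.imwrite(f"pics/{n}{tag}.png",c["pixels"]); pickle.dump(c,open(f"{n}{tag}.pkl","wb"))
E
python3 snap.py wrist 1
```

```text
t: 2.25
eef_pos: [489.5, -183.0, 170.2]
tcp_rot: [-1.571, 0.001, -0.565]
ft_force: [-0.8, -0.3, 0.6]
opening: 0.349
```

View pics/wrist1.png

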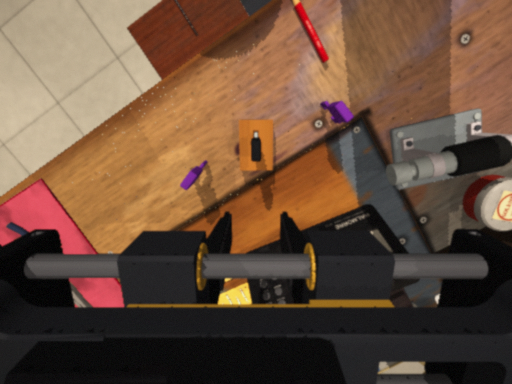

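The wrist view shows the rack at (257,145) with the tab at (256,148), purple forks at (193,175) and (337,110), and the stand's axle free end at about (398,175).

```bash
python3 - <<'E'
from meas import *
c=pickle.load(open("wrist1.pkl","rb")); X=cloud(c); im=c["pixels"]; hsv=cv2.cvtColor(im,cv2.COLOR_BGR2HSV)
r=(slice(115,185),slice(230,285)); Xr=X[r].reshape(-1,3); h=hsv[r].reshape(-1,3)
top=(np.abs(Xr[:,2]-22)<5); print("rack",top.sum(),cv2.minAreaRect(Xr[top][:,:2].astype(np.float32)),np.median(Xr[top][:,2]))
tab=(Xr[:,2]>66)&(h[:,2]<70); print("tabtop",tab.sum(),cv2.minAreaRect(Xr[tab][:,:2].astype(np.float32)),Xr[tab].mean(0),Xr[tab,2].max())
m=np.zeros(im.shape[:2],np.uint8); m[r]=((hsv[r][...,2]<60)*255); 
vs,us=np.nonzero(m); print("dark",us.min(),us.max(),vs.min(),vs.max(), cv2.minAreaRect(np.column_stack([us,vs]).astype(np.float32)))
# axle
A=X[100:220,380:512].reshape(-1,3); ax=A[(A[:,2]>64)&(A[:,2]<90)]
l=cv2.fitLine(ax[:,:2].astype(np.float32),cv2.DIST_HUBER,0,.01,.01).ravel(); print("axle",len(ax),l,np.degrees(np.arctan2(l[1],l[0])))
pl=A[(A[:,2]>7)&(A[:,2]<13)]; print("plate",cv2.minAreaRect(pl[:,:2].astype(np.float32)))
f=lambda x,s:cv2.resize(x,None,fx=s,fy=s,interpolation=cv2.INTER_CUBIC)
cv2.imwrite("pics/w1r.png",np.hstack([f(im[110:190,220:290],7)]))
cv2.imwrite("pics/w1a.png",f(im[100:210,380:512],5))
E
```

```text
rack 1419 ((454.7723083496094, -161.47654724121094), (39.786338806152344, 59.11103820800781), 58.74976348876953) 22.920066298032566
tabtop 190 ((445.1554260253906, -154.56500244140625), (8.159506797790527, 42.990150451660156), 57.5239143371582) [ 454.03899895 -160.35734232   76.40049977] 341.3399025427604
dark 246 284 138 184 ((266.47601318359375, 162.93014526367188), (35.02338409423828, 47.18244552612305), 7.594643592834473)
axle 3015 [2.880951e-01 9.576018e-01 5.718466e+02 4.379345e+00] 73.25605
plate ((616.56494140625, 27.121124267578125), (132.03919982910156, 143.6239013671875), 71.10774230957031)
```

View pics/w1r.png

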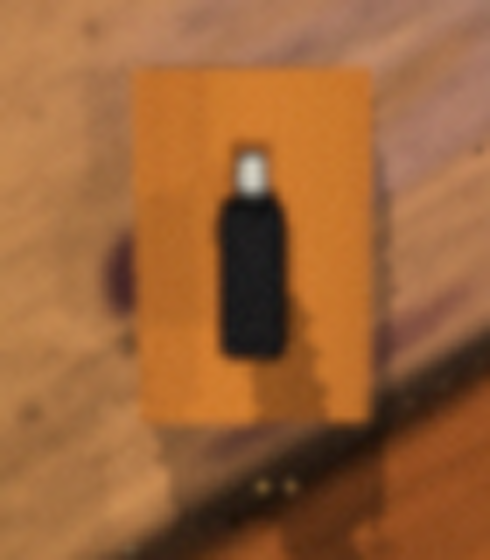

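View pics/w1a.png

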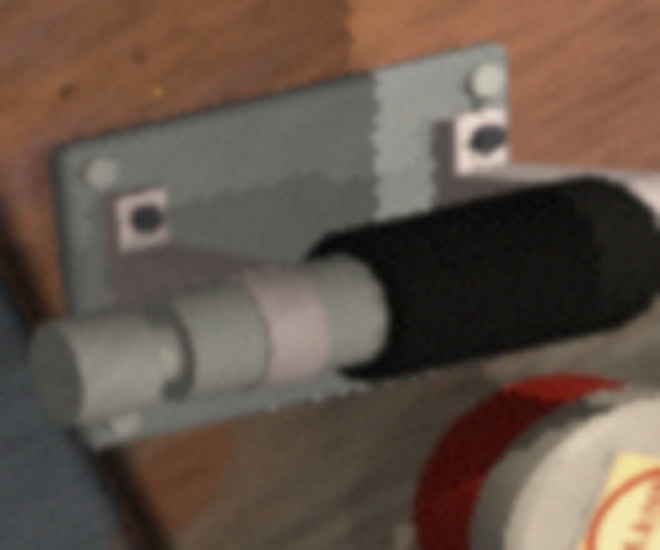

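```bash
python3 to.py 454.8 -161.3 39 58.3
```

```text
t 2.3 p [ 489.6 -182.9  170.5] rpy [-1.5708e+00  4.0000e-04 -5.5980e-01] F [0.7 0.8 0.1] op 0.352
tool delta mm [-40.9 131.5  -0.2]
cur az 57.93 turn(deg, tool) [-0.   -0.37 -0.02]
```

```bash
python3 -m inch '[-0.0205,0,0,0,-0.4,0,0.3, -0.0205,0,0,0,0,0,0.3, 0,0.035,0,0,0,0,0.3, 0,0,0,0,0,0,0.3]';python3 snap.py wrist 2; python3 snap.py scene 2; python3 to.py 454.8 -161.3 39 58.3
```

```text
t: 2.7
eef_pos: [453.5, -160.2, 133.7]
tcp_rot: [-1.571, 0.004, -0.552]
ft_force: [-0.5, -0.5, 0.3]
opening: 0.349
t 2.8 p [ 455.1 -161.1  136. ] rpy [-1.5708e+00  8.0000e-04 -5.5300e-01] F [ 0.1  0.2 -0.5] op 0.351
tool delta mm [-0.1 97.  -0.3]
cur az 58.32 turn(deg, tool) [ 0.    0.02 -0.05]
```

View pics/wrist2.png

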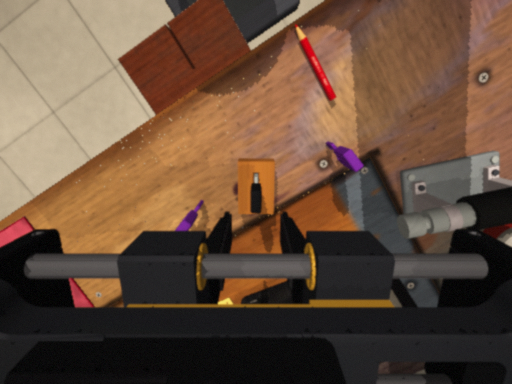

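The tab at (256,193) is centred between the fingertips at (228,218) and (285,218), and the purple forks are well clear. I'll descend and close.

```bash
python3 -m inch '[0,0.040,0,0,0,0,0.3, 0,0.035,0,0,0,0,0.3, 0,0.022,0,0,0,0,0.3, 0,0,0,0,0,0,0.3, 0,0,0,0,0,0,1, 0,0,0,0,0,0,1, 0,0,0,0,0,0,1, 0,0,0,0,0,0,1, 0,0,0,0,0,0,1]'; python3 snap.py wrist 3; python3 to.py 454.8 -161.3 39 58.3
```

```text
t: 3.7
eef_pos: [455.4, -161.4, 39.6]
tcp_rot: [-1.571, -0.002, -0.555]
ft_force: [-1.4, 0.0, 9.2]
opening: 0.103
t 3.75 p [ 455.4 -161.4   39.6] rpy [-1.5706 -0.0019 -0.5552] F [0.4 0.4 8.7] op 0.105
tool delta mm [-0.6  0.6 -0.3]
cur az 58.19 turn(deg, tool) [-0.01 -0.11  0.11]
```

View pics/wrist3.png

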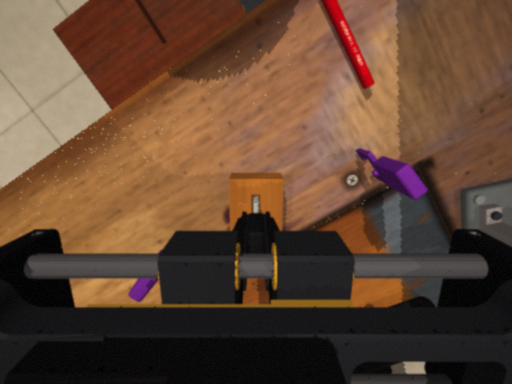

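```bash
python3 -m inch '[0,-0.005,0,0,0,0,1, 0,-0.010,0,0,0,0,1, 0,-0.020,0,0,0,0,1, 0,-0.030,0,0,0,0,1, 0,-0.035,0,0,0,0,1, 0,-0.020,0,0,0,0,1, 0,0,0,0,0,0,1, 0,0,0,0,0,0,1]'; for n in wrist scene side; do python3 snap.py $n 4;done; python3 - <<'E'
from meas import *
c=pickle.load(open("scene4.pkl","rb"));
u,v=proj(c,[455,-161,130]); print(u,v)
u,v=int(u),int(v); a=c["pixels"][max(v-50,0):v+60,u-55:u+55]
cv2.imwrite("pics/c4.png",cv2.resize(a,None,fx=5,fy=5,interpolation=cv2.INTER_CUBIC))
E
python3 to.py 572 4.4 170 71.5
```

```text
t: 4.55
eef_pos: [454.7, -161.0, 158.9]
tcp_rot: [-1.571, -0.001, -0.555]
ft_force: [0.3, -0.5, -0.4]
opening: 0.104
271.47447459905413 194.49260794814018
t 4.7 p [ 454.4 -160.9  157.7] rpy [-1.5708  0.0019 -0.5554] F [ 0.7 -0.1 -0.2] op 0.1
tool delta mm [ 12.7 -12.4 202.4]
cur az 58.18 turn(deg, tool) [-1.000e-02 -1.332e+01 -1.100e-01]
```

View pics/c4.png

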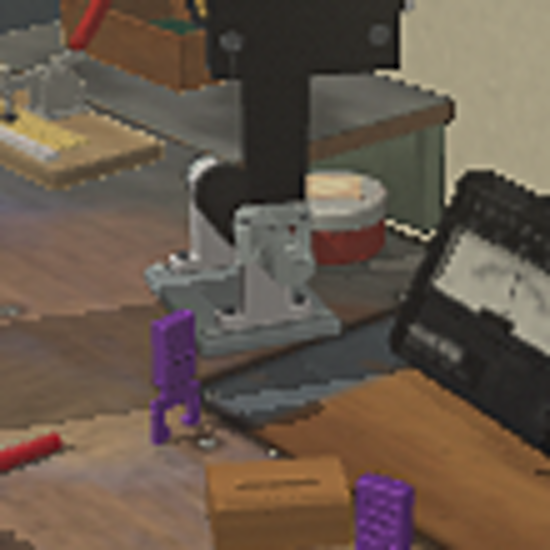

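View pics/wrist4.png

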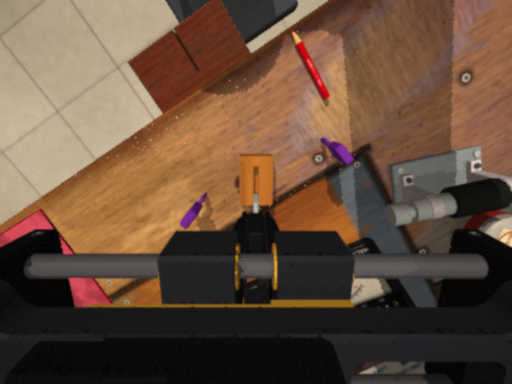

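```bash
python3 - <<'E'
from meas import *
c=pickle.load(open("wrist1.pkl","rb"))
for n,u,v,z in [("end top edge",396,176,66),("groove",380+172/5,100+355/5,70),("mid axle",380+350/5,100+310/5,72)]:
    print(n,onz(c,u,v,z).round(1),dep(c,u,v).round(1))
E
python3 to.py 605 -60 175 71.5
```

```text
end top edge [558.4 -49.9  66. ] [555.7 -51.8  71.7]
groove [561.9 -32.8  70. ] [563.2 -31.7  67.4]
mid axle [571.7   1.1  72. ] [571.4   0.8  72.6]
t 4.7 p [ 454.4 -160.9  157.7] rpy [-1.5708  0.0019 -0.5554] F [ 0.7 -0.1 -0.2] op 0.1
tool delta mm [ 74.7 -17.5 165.1]
cur az 58.18 turn(deg, tool) [-1.000e-02 -1.332e+01 -1.100e-01]
```

```bash
python3 -m inch '[0.013,-0.015,0.035,0,-3.3,0,1, 0.015,-0.015,0.035,0,-3.3,0,1, 0.022,0,0.035,0,-3.3,0,1, 0.024,0,0.036,0,-3.4,0,1, 0.025,0,0.024,0,0,0,1, 0,0,0,0,0,0,1, 0,0,0,0,0,0,1, 0,0,0,0,0,0,1]'; python3 snap.py wrist 5; python3 to.py 614 -50 175 71.5
```

```text
t: 5.5
eef_pos: [615.2, -53.4, 187.8]
tcp_rot: [-1.571, 0.002, -0.324]
ft_force: [0.1, -0.2, 0.1]
opening: 0.103
t 5.55 p [615.2 -53.6 188.2] rpy [-1.5709e+00  1.2000e-03 -3.2410e-01] F [-0.2  0.3 -1.1] op 0.104
tool delta mm [-2.3 13.2  3.1]
cur az 71.43 turn(deg, tool) [ 0.01 -0.07 -0.07]
```

View pics/wrist5.png

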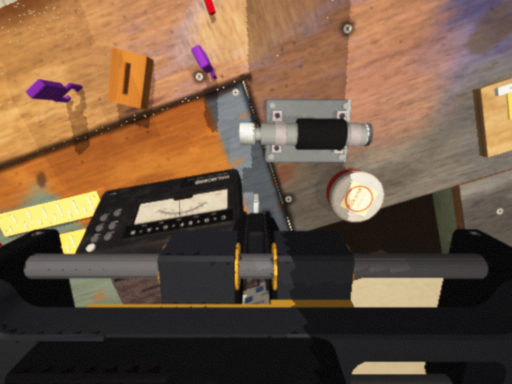

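The axle now lies level across the picture: free end (241,134), groove about (257,134), roller (325,134). The empty rack slot is at (126,78).

```bash
python3 - <<'E'
from meas import *
c=pickle.load(open("wrist5.pkl","rb")); im=c["pixels"]; X=cloud(c)
cv2.imwrite("pics/w5.png",cv2.resize(im[90:180,230:310],None,fx=6.5,fy=6.5,interpolation=cv2.INTER_CUBIC))
# plate
P=X[90:175,255:360].reshape(-1,3); pl=P[(P[:,2]>6)&(P[:,2]<14)]
print("plate",cv2.minAreaRect(pl[:,:2].astype(np.float32)))
A=X[100:170,232:345]; 
# ridge: for each column the mid of rows with z>55 (depth) 
for u in range(238,340,6):
    col=X[100:170,u]; k=np.nonzero((col[:,2]>52)&(col[:,2]<90))[0]
    if len(k)==0: print(u,None); continue
    top=col[k][:,2].max(); m=k.mean()+100
    print(u,len(k),m, "maxz",top.round(1),"mid pt at z60", onz(c,u,m,60)[:2].round(1))
E
```

```text
plate ((593.9830322265625, 32.56070327758789), (125.21343994140625, 96.26715087890625), 71.47129821777344)
238 None
244 22 133.5 maxz 74.2 mid pt at z60 [558. -48.]
250 22 133.5 maxz 73.7 mid pt at z60 [560.1 -41.7]
256 13 133.0 maxz 68.3 mid pt at z60 [561.7 -35.2]
262 22 133.5 maxz 73.5 mid pt at z60 [564.3 -29.1]
268 22 133.5 maxz 74.0 mid pt at z60 [566.4 -22.8]
274 23 133.65217391304347 maxz 73.4 mid pt at z60 [568.7 -16.5]
280 24 133.5 maxz 75.1 mid pt at z60 [570.6 -10.2]
286 22 133.5 maxz 73.3 mid pt at z60 [572.7  -3.9]
292 22 133.5 maxz 72.9 mid pt at z60 [574.8   2.4]
298 32 133.5 maxz 77.0 mid pt at z60 [577.    8.7]
304 32 133.5 maxz 78.7 mid pt at z60 [579.1  15.1]
310 32 133.5 maxz 78.5 mid pt at z60 [581.2  21.4]
316 31 133.1290322580645 maxz 78.4 mid pt at z60 [582.9  27.8]
322 32 133.5 maxz 78.4 mid pt at z60 [585.4  34. ]
328 32 133.5 maxz 78.9 mid pt at z60 [587.5  40.3]
334 32 133.5 maxz 79.0 mid pt at z60 [589.6  46.6]
```

View pics/w5.png

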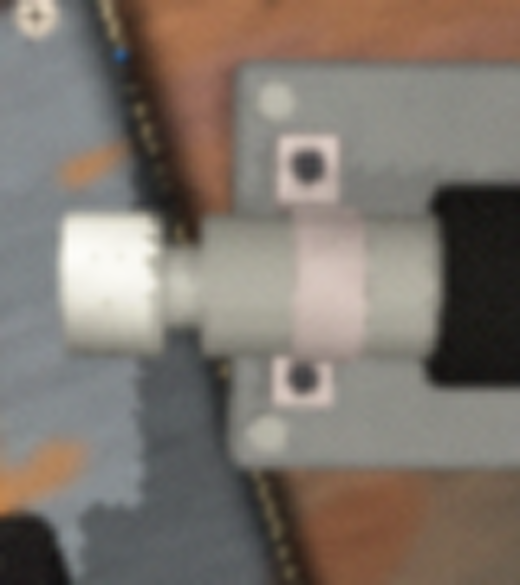

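```bash
python3 - <<'E'
from meas import *
for n,box in (("4",(145,215,232,282)),("5",(40,115,100,160))):
    c=pickle.load(open(f"wrist{n}.pkl","rb")); im=c["pixels"]; X=cloud(c)
    r0,r1,c0,c1=box; P=X[r0:r1,c0:c1].reshape(-1,3); q=P[np.abs(P[:,2]-22)<4]
    print("rack",n,cv2.minAreaRect(q[:,:2].astype(np.float32)),np.median(q[:,2]))
    g=cv2.cvtColor(im,cv2.COLOR_BGR2GRAY)[r0:r1,c0:c1]; top=(np.abs(X[r0:r1,c0:c1,2]-20)<8)
    cv2.imwrite(f"pics/sl{n}.png",cv2.resize(im[r0:r1,c0:c1],None,fx=7,fy=7,interpolation=cv2.INTER_CUBIC))
c=pickle.load(open("wrist5.pkl","rb"))
for z in(60,67,72): print(z,onz(c,257.4,133.5,z).round(1))
E
```

```text
rack 4 ((454.8078308105469, -161.15536499023438), (40.02073287963867, 60.27116394042969), 58.0008430480957) 22.890908493381385
rack 5 ((454.94232177734375, -161.28074645996094), (41.41665267944336, 60.029884338378906), 58.34056091308594) 22.927370017016816
60 [562.7 -33.9  60. ]
67 [562.3 -33.8  67. ]
72 [562.  -33.8  72. ]
```

View pics/sl5.png

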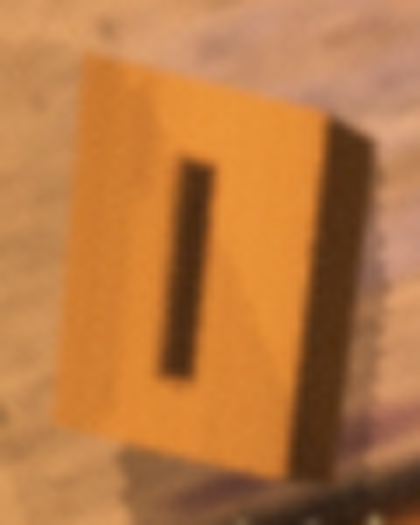

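```bash
python3 to.py 562.7 -34 130 71.5
```

```text
t 5.55 p [615.2 -53.6 188.2] rpy [-1.5709e+00  1.2000e-03 -3.2410e-01] F [-0.2  0.3 -1.1] op 0.104
tool delta mm [-56.   58.3   1.9]
cur az 71.43 turn(deg, tool) [ 0.01 -0.07 -0.07]
```

```bash
python3 - <<'E'
from meas import *
rc=np.array([454.87,-161.3]); a=np.radians(58.2); ex=np.array([np.sin(a),-np.cos(a)]); ey=np.array([np.cos(a),np.sin(a)])
for n,box in (("wrist1",(120,180,235,280)),("wrist2",(165,218,240,276)),("side0",(255,295,195,235)),("scene0",(215,245,258,285))):
    c=pickle.load(open(n+".pkl","rb")); X=cloud(c); r0,r1,c0,c1=box; P=X[r0:r1,c0:c1].reshape(-1,3); h=c["pixels"][r0:r1,c0:c1].max(2).ravel()
    q=P[(P[:,2]>(66 if n[0]=="w" else 40))&(P[:,2]<84)&(h<90)]; x=(q[:,:2]-rc)@ex; y=(q[:,:2]-rc)@ey
    print(n,len(q),"x pct",np.percentile(x,[1,5,50,95,99]).round(1),"y",np.percentile(y,[2,50,98]).round(1),"z",np.percentile(q[:,2],[2,50,98]).round(1))
E
```

```text
wrist1 197 x pct [-11.  -10.5  -1.4   9.    9.9] y [-3.8  0.4  4.5] z [68.1 73.7 75.3]
wrist2 247 x pct [-11.1 -10.8  -1.6   8.5   9.7] y [-4.1  0.4  5.2] z [67.1 73.7 75. ]
side0 66 x pct [-8.4 -6.3  6.  11.4 11.6] y [-5.6 -1.9  3.8] z [43.6 69.1 74.9]
scene0 161 x pct [-12.7 -12.5  -2.    8.7   9. ] y [-6.9 -4.5  2.3] z [40.7 58.3 72.2]
```

```bash
python3 to.py 563.4 -34.2 110 71.5; python3 -m inch '[-0.028,0,0.001,0,-0.1,0,1, -0.027,0,0.001,0,0,0,1, 0,0.030,0,0,0,0,1, 0,0.030,0,0,0,0,1,0,0.010,0,0,0,0,1,0,0,0,0,0,0,1,0,0,0,0,0,0,1,0,0,0,0,0,0,1]';python3 to.py 563.4 -34.2 110 71.5; for n in wrist side scene; do python3 snap.py $n 6; done; python3 - <<'E'
from meas import *
o=[]
for n in ("side","scene"):
    c=pickle.load(open(n+"6.pkl","rb")); u,v=proj(c,[563,-34,85]).astype(int); o.append(cv2.resize(c["pixels"][v-35:v+35,u-35:u+35],(395,395),interpolation=cv2.INTER_CUBIC))
cv2.imwrite("pics/c6.png",np.hstack(o))
E
```

```text
t 5.55 p [615.2 -53.6 188.2] rpy [-1.5709e+00  1.2000e-03 -3.2410e-01] F [-0.2  0.3 -1.1] op 0.104
tool delta mm [-55.2  78.3   1.9]
cur az 71.43 turn(deg, tool) [ 0.01 -0.07 -0.07]
t: 6.35
eef_pos: [565.2, -34.0, 119.8]
tcp_rot: [-1.57, -0.002, -0.322]
ft_force: [1.2, -0.3, -0.4]
opening: 0.106
t 6.35 p [565.2 -34.  119.8] rpy [-1.5704 -0.0018 -0.3217] F [ 1.2 -0.3 -0.4] op 0.106
tool delta mm [-1.6  9.8 -0.7]
cur az 71.57 turn(deg, tool) [-0.02  0.07  0.11]
```

View pics/c6.png

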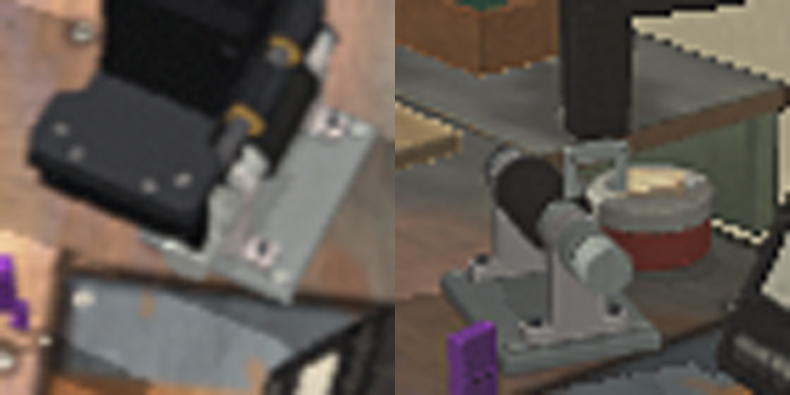

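View pics/wrist6.png

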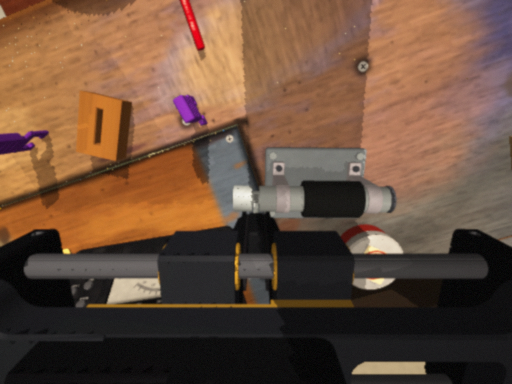

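The wrist view shows the clip's bridge (257,210) directly over the groove (257,199). I'll trim and come down in small steps.

```bash
python3 -m inch '[-0.001,0.010,0,0,0,0,1,0,0.005,0,0,0,0,1,0,0,0,0,0,0,1]';for i in 1 2 3; do python3 -m inch '[0,0,0,0,0,0,1]' >/dev/null;  python3 to.py 563.4 -34.2 98 71.5; done
```

```text
t: 6.8
eef_pos: [563.1, -33.4, 102.6]
tcp_rot: [-1.571, 0.002, -0.321]
ft_force: [-0.0, -0.1, -1.1]
opening: 0.105
t 6.9 p [563.6 -33.5 103.3] rpy [-1.5708e+00  6.0000e-04 -3.2150e-01] F [-0.1 -0.4 -1. ] op 0.104
tool delta mm [ 0.1  5.3 -0.8]
cur az 71.58 turn(deg, tool) [-0.    0.08 -0.04]
t 7.0 p [563.8 -33.5 103.7] rpy [-1.5707e+00 -1.0000e-04 -3.2150e-01] F [ 0.3 -0.1 -1. ] op 0.105
tool delta mm [-0.1  5.7 -0.8]
cur az 71.58 turn(deg, tool) [-0.01  0.08  0.01]
t 7.1 p [563.7 -33.5 103.8] rpy [-1.5707e+00 -3.0000e-04 -3.2150e-01] F [-0.7 -0.  -0.6] op 0.103
tool delta mm [-0.1  5.8 -0.8]
cur az 71.58 turn(deg, tool) [-0.01  0.08  0.02]
```

```bash
python3 -m inch '[0,0.002,-0.0008,0,0,0,1,0,0.002,0,0,0,0,1,0,0.001,0,0,0,0,1,0,0,0,0,0,0,1]'; python3 to.py 563.4 -34.2 98;  python3 -m inch '[0,0.001,0,0,0,0,1,0,0,0,0,0,0,1]';  python3 -m inch '[0,0.001,0,0,0,0,1,0,0,0,0,0,0,1]'; python3 -m inch '[0,0.001,0,0,0,0,1,0,0,0,0,0,0,1]'
```

```text
t: 7.5
eef_pos: [563.3, -34.2, 98.4]
tcp_rot: [-1.571, 0.0, -0.322]
ft_force: [-0.8, -0.6, -0.7]
opening: 0.105
t 7.5 p [563.3 -34.2  98.4] rpy [-1.5708e+00  4.0000e-04 -3.2150e-01] F [-0.8 -0.6 -0.7] op 0.105
tool delta mm [0.1 0.4 0. ]
t: 7.7
eef_pos: [563.4, -34.2, 97.5]
tcp_rot: [-1.571, 0.0, -0.321]
ft_force: [0.9, 0.6, -0.9]
opening: 0.101
t: 7.9
eef_pos: [563.4, -34.2, 96.5]
tcp_rot: [-1.571, 0.0, -0.321]
ft_force: [-0.4, -0.1, -0.2]
opening: 0.109
t: 8.1
eef_pos: [563.4, -34.2, 95.5]
tcp_rot: [-1.571, 0.0, -0.321]
ft_force: [-0.5, 0.8, -0.9]
opening: 0.105
```

No contact on the full axle, so the clip may be entering the groove. Continuing.

```bash
python3 -m inch '[0,0.001,0,0,0,0,1,0,0,0,0,0,0,1]';  python3 -m inch '[0,0.001,0,0,0,0,1,0,0,0,0,0,0,1]'; python3 -m inch '[0,0.001,0,0,0,0,1,0,0,0,0,0,0,1]'
```

```text
t: 8.3
eef_pos: [563.4, -34.2, 94.5]
tcp_rot: [-1.571, 0.0, -0.322]
ft_force: [-0.5, -0.2, -1.3]
opening: 0.104
t: 8.5
eef_pos: [563.4, -34.2, 93.5]
tcp_rot: [-1.571, 0.0, -0.322]
ft_force: [-0.1, -0.0, -0.9]
opening: 0.104
t: 8.7
eef_pos: [563.3, -34.2, 92.5]
tcp_rot: [-1.571, 0.0, -0.322]
ft_force: [-0.1, -0.0, -1.2]
opening: 0.102
```

```bash
python3 -m inch '[0,0.001,0,0,0,0,1,0,0,0,0,0,0,1]';  python3 -m inch '[0,0.0007,0,0,0,0,1,0,0,0,0,0,0,1]'; python3 -m inch '[0,0.0005,0,0,0,0,1,0,0,0,0,0,0,1]';python3 snap.py scene 7;python3 snap.py wrist 7; python3 - <<'E'
from meas import *
o=[]
for n in ("wrist","scene"):
    c=pickle.load(open(n+"7.pkl","rb")); u,v=proj(c,[563,-34,75]).astype(int); o.append(cv2.resize(c["pixels"][v-35:v+35,u-35:u+35],(395,395),interpolation=cv2.INTER_CUBIC))
cv2.imwrite("pics/c7.png",np.hstack(o))
E
```

```text
t: 8.9
eef_pos: [563.3, -34.2, 91.5]
tcp_rot: [-1.571, 0.0, -0.322]
ft_force: [-1.3, -0.3, -0.3]
opening: 0.105
t: 9.1
eef_pos: [563.3, -34.2, 90.9]
tcp_rot: [-1.571, 0.0, -0.321]
ft_force: [-0.8, 0.3, -0.1]
opening: 0.102
t: 9.3
eef_pos: [563.3, -34.2, 90.5]
tcp_rot: [-1.571, 0.0, -0.322]
ft_force: [-1.1, 0.6, 1.7]
opening: 0.101
```

View pics/c7.png

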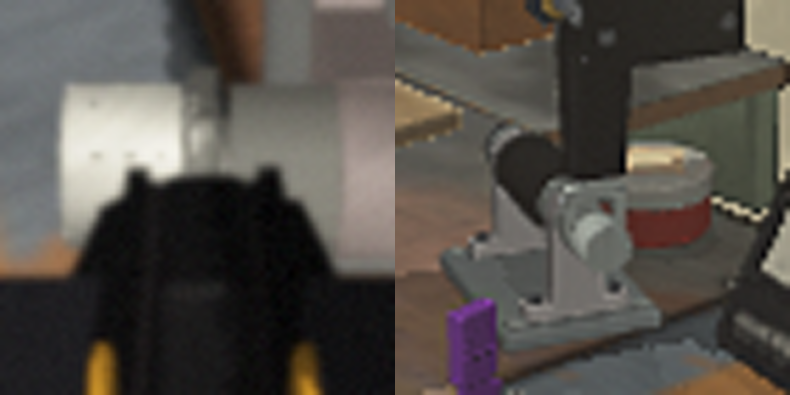

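The clip's arms straddle the groove (wrist crop column 205, scene crop at (590,200)). First contact came at TCP z 90.5, as predicted. I'll press in 0.5 mm steps.

```bash
for i in 1; do python3 -m inch '[0,0.0005,0,0,0,0,1,0,0,0,0,0,0,1]'|grep -v rot;  python3 -m inch '[0,0.0005,0,0,0,0,1,0,0,0,0,0,0,1]'|grep -v rot; done
```

```text
t: 9.6
eef_pos: [563.3, -34.2, 90.1]
ft_force: [-1.6, 1.3, 4.2]
opening: 0.103
t: 9.8
eef_pos: [563.4, -34.2, 89.8]
ft_force: [-2.6, 0.8, 8.4]
opening: 0.103
```

```bash
python3 -m inch '[0,0.0005,0,0,0,0,1,0,0,0,0,0,0,1]'|grep -v rot;  python3 -m inch '[0,0.0005,0,0,0,0,1,0,0,0,0,0,0,1]'|grep -v rot
```

```text
t: 10.0
eef_pos: [563.5, -34.2, 89.6]
ft_force: [-4.1, 0.9, 10.5]
opening: 0.107
t: 10.2
eef_pos: [563.5, -34.2, 88.7]
ft_force: [-1.0, 1.5, 5.1]
opening: 0.106
```

```bash
python3 -m inch '[-0.0003,0.0005,0,0,0,0,1,0,0,0,0,0,0,1]'|grep -v rot;  python3 -m inch '[-0.0003,0.0005,0,0,0,0,1,0,0,0,0,0,0,1]'|grep -v rot
```

```text
t: 10.4
eef_pos: [563.5, -34.2, 88.4]
ft_force: [-1.5, 1.0, 8.7]
opening: 0.1
t: 10.6
eef_pos: [563.5, -34.1, 88.3]
ft_force: [-1.0, 0.4, 12.0]
opening: 0.104
```

```bash
python3 -m inch '[0,0.0005,0,0,0,0,1,0,0,0,0,0,0,1]'|grep -v rot;  python3 -m inch '[0,0.0005,0,0,0,0,1,0,0,0,0,0,0,1]'|grep -v rot
```

```text
t: 10.8
eef_pos: [563.2, -34.2, 87.2]
ft_force: [-0.5, -0.5, 4.9]
opening: 0.103
t: 11.0
eef_pos: [563.1, -34.3, 86.4]
ft_force: [-0.6, -2.0, 2.8]
opening: 0.104
```

```bash
python3 -m inch '[0,0.0007,0,0,0,0,1,0,0,0,0,0,0,1]'|grep -v rot;  python3 -m inch '[0,0.0007,0,0,0,0,1,0,0,0,0,0,0,1]'|grep -v rot;  python3 -m inch '[0,0.0007,0,0,0,0,1,0,0,0,0,0,0,1]'|grep -v rot
```

```text
t: 11.2
eef_pos: [562.9, -34.1, 85.4]
ft_force: [0.3, -3.3, -0.2]
opening: 0.099
t: 11.4
eef_pos: [562.9, -33.7, 84.8]
ft_force: [1.2, 3.2, -0.9]
opening: 0.102
t: 11.6
eef_pos: [562.6, -34.4, 84.0]
ft_force: [0.9, -4.0, -2.7]
opening: 0.104
```

```bash
python3 -m inch '[0,0.0007,0,0,0,0,1,0,0,0,0,0,0,1]'|grep -v rot;  python3 -m inch '[0,0.0007,0,0,0,0,1,0,0,0,0,0,0,1]'|grep -v rot;  python3 -m inch '[0,0.0007,0,0,0,0,1,0,0,0,0,0,0,1]'|grep -v rot
```

```text
t: 11.8
eef_pos: [562.8, -33.8, 83.3]
ft_force: [3.3, 3.1, -5.1]
opening: 0.104
t: 12.0
eef_pos: [562.7, -34.1, 82.7]
ft_force: [2.5, -0.5, -4.3]
opening: 0.105
t: 12.2
eef_pos: [562.8, -34.0, 82.1]
ft_force: [2.0, -0.3, -4.4]
opening: 0.102
```

```bash
python3 -m inch '[0,0.0005,0,0,0,0,1,0,0,0,0,0,0,1]'|grep -v rot;  python3 -m inch '[0,0.0005,0,0,0,0,1,0,0,0,0,0,0,1]'|grep -v rot
```

```text
t: 12.4
eef_pos: [562.9, -34.1, 81.7]
ft_force: [2.7, -0.7, -3.4]
opening: 0.103
t: 12.6
eef_pos: [563.0, -34.1, 81.3]
ft_force: [3.0, -1.1, -2.8]
opening: 0.102
```

```bash
python3 -m inch '[0.0003,0.0005,0,0,0,0,1,0,0,0,0,0,0,1]'|grep -v rot;  python3 -m inch '[0.0002,0.0004,0,0,0,0,1,0,0,0,0,0,0,1]'|grep -v rot
```

```text
t: 12.8
eef_pos: [563.0, -34.1, 80.7]
ft_force: [1.3, 0.8, -0.1]
opening: 0.105
t: 13.0
eef_pos: [563.1, -34.2, 80.5]
ft_force: [0.3, -0.2, 2.7]
opening: 0.102
```

```bash
python3 -m inch '[0,0.0004,0,0,0,0,1,0,0,0,0,0,0,1]'|grep -v rot;  python3 -m inch '[0,0.0004,0,0,0,0,1,0,0,0,0,0,0,1]'|grep -v rot
```

```text
t: 13.2
eef_pos: [563.1, -34.1, 80.3]
ft_force: [-1.8, 0.3, 6.8]
opening: 0.102
t: 13.4
eef_pos: [563.2, -34.1, 80.2]
ft_force: [-1.9, 0.2, 9.1]
opening: 0.1
```

The force climbs at TCP z 80.5, the predicted home height, so the bridge has landed. I'll release and look before retreating.

```bash
python3 -m inch '[0,-0.0004,0,0,0,0,0.5,0,0,0,0,0,0,0.3,0,0,0,0,0,0,0.3,0,0,0,0,0,0,0.3,0,0,0,0,0,0,0.3]';python3 -m inch '[0,-0.01,0,0,0,0,0.3,0,-0.02,0,0,0,0,0.3,0,-0.03,0,0,0,0,0.3,0,-0.04,0,0,0,0,0.3,0.03,-0.03,0,0,0,0,0.3,0.03,0,0,0,0,0,0.3,0,0,0,0,0,0,0.3,0,0,0,0,0,0,0.3]'; for n in wrist scene side; do python3 snap.py $n 8;done; python3 - <<'E'
from meas import *
o=[]
for n in ("wrist","scene"):
    c=pickle.load(open(n+"8.pkl","rb")); u,v=proj(c,[563,-34,75]).astype(int); o.append(cv2.resize(c["pixels"][v-35:v+35,u-35:u+35],(395,395),interpolation=cv2.INTER_CUBIC))
cv2.imwrite("pics/c8.png",np.hstack(o))
c=pickle.load(open("wrist8.pkl","rb")); X=cloud(c); u,v=proj(c,[563,-34,114]).astype(int); print(u,v)
P=X[v-30:v+30,u-30:u+30].reshape(-1,3); h=c["pixels"][v-30:v+30,u-30:u+30].max(2).ravel(); q=P[(P[:,2]>95)&(P[:,2]<130)]
a=np.radians(71.5); d=q[:,:2]-[562.7,-33.9]; x=d@[np.sin(a),-np.cos(a)]; y=d@[np.cos(a),np.sin(a)]
print(len(q),"x",np.percentile(x,[2,50,98]).round(1),"y",np.percentile(y,[2,50,98]).round(1),"z",np.percentile(q[:,2],[2,50,98]).round(1))
print(cv2.minAreaRect(q[:,:2].astype(np.float32)))
E
```

```text
t: 13.9
eef_pos: [563.2, -34.2, 79.8]
tcp_rot: [-1.571, 0.0, -0.322]
ft_force: [0.1, -0.2, -0.4]
opening: 0.348
t: 14.7
eef_pos: [619.8, -53.1, 209.9]
tcp_rot: [-1.571, 0.001, -0.322]
ft_force: [-0.6, -0.3, -0.1]
opening: 0.353
255 131
224 x [-10.5   0.   10.8] y [-4.9 -0.4  4. ] z [112.9 114.6 116.3]
((562.771240234375, -34.417091369628906), (8.999459266662598, 21.425764083862305), 71.70441436767578)
```

View pics/c8.png

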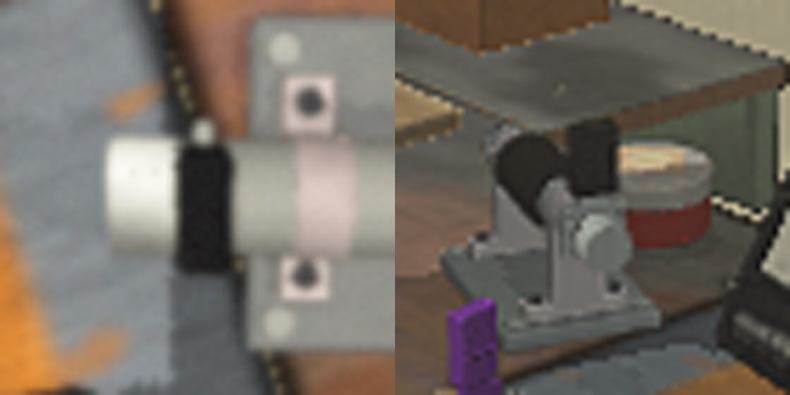

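The clip stands square on the axle. Its tab top is at 114.6 mm, against 114 mm expected when home, and it is centred to about 0.1 mm across. The gripper is clear.

```bash
python3 -c "
from cell import env; print(env.job_done())"
```

```text
the job is handed in; nothing more can be done
None
```

I took the clip from the rack by its black tab and pressed it into the axle's groove. It snapped home, I let go, and I handed the job in at about 15 s of the 67 s allowed.

- **Pressing:** the noses first touched with the tool at 90.5 mm, as predicted. The upward force in the readings I took peaked at about 12 N, then turned to a downward pull as the arms snapped over. The bridge landed at about 80.6 mm, and I stopped at 9 N.
- **Last checks:** after release, the tab top was at 114.6 mm (114 mm expected when home). It was about 0.1 mm off centre across the axle and within about 0.2° of square. The wrist force was near zero, so the robot was touching nothing.
- **Disagreements:** depth readings ran about 1 mm high throughout. While pressing there were brief sideways forces of up to 4 N, which I eased by small shifts.
- **Not checked:** I kept clear of the tin, sanding block and pencil, but I did not measure their positions again at the end.

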